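# Reset the swivel angle of a hobby vise

### The arm

A 6-joint arm with a two-finger parallel gripper is mounted at the origin on a cart in front of the work surface, level with it; the furniture and walls round the work are solid. World frame = base frame: x ahead of the robot, y to its left, z up, the work surface at z = 0. Lengths are in m, angles in rad, forces in N, time in s.
With the tool pointing down it reaches from about 0.3 to 0.85 m from the base axis. Payload 4.2 kg.
Tool frame: the origin (TCP) lies where the fingers leave the gripper's body, on its centre line; the fingertips stand 78 mm ahead of it and the grasp point (between the pads) lies 60 mm ahead of it; z points along the fingers, y is the line along which they close (so a half turn about z gives the same grasp; the last joint's range is limited). The gripper opens to 91 mm and grips with 3 to 60 N. Pads are 32 mm wide; open, the fingers measure 118 mm over their backs; the gripper's body (76 mm by 178 mm) begins 60 mm behind the grasp point.
Start: joints at [-1.273, 0.32, 1.565, -0, 1.257, -0.02], TCP at [0.18, -0.546, 0.292] pointing down, gripper open.
Joint ranges: [-3.11, 3.11], [-0.84, 2.01], [0.21, 2.61], [-1.34, 4.49], [0.05, 2.63], [-2.56, 2.56]. Speed limits (rad/s): [2.57, 2.57, 3.14, 3.14, 3.14, 3.14].

### API

Orientations are given as a 3x3 rotation matrix whose columns are the frame's x, y, z axes.
In Python, from plant import bot gives the robot as it stands.
- The arm moves only by the tool move_arm, never from a script. Its argument "targets" is a list that holds one entry, the list of rows, each a list of 5 numbers: the shift along the tool's x, y, z in m, then the turn about the tool's z in rad, then the closure, from 0 (fully open) to 1 (shut). In form: [[[tx, ty, tz, yaw, claw], ...]]. A call has exactly 10 rows; each row shifts and turns the commanded pose from where the row before left it, along the tool's axes as they then stand; what a row does not reach is not made up. A row lasts 1/12 s, in which the tool goes at most 41.7 mm and 7.16 degrees, less where a joint would pass 70% of its speed; a pose out of reach is approached as far as the arm can. A call is refused whole if a number of a shift passes 0.0417 or a number of a turn 0.125, either way. A call with a gripper value outside its range is refused whole. The fingers move at their own pace and stop on an object; "squeeze" is the grip in N (left out, the last holds). Time passes only in rows, so rows that do not move let the fingers close, or fill a call up. It gives the time, the measured TCP pose, the force, the opening and the grip force at its end, in the units of the state.
- bot.get_state(): the state, without advancing time (a new reading comes with each control period).
- bot.read_camera(name): name is "scene" or "top" or "wrist"; returns a dict with "pixels" (384x512x3 uint8, red, green, blue), "z_map" (384x512 float32, m along the optical axis (not along the pixel's ray), 0 where there is no reading), "vertical_fov" (degrees; the focal length in pixels is half the picture's height over the tangent of half this angle, whatever the lens; pixels are square), "cx", "cy" (the principal point, pixels), "dist_coeffs" ([k1, k2, p1, p2, k3] as OpenCV has them; the pictures are not rectified), "rvec" (rotation vector, rad) and "tvec" (3), from world to camera coordinates, as OpenCV has them; the wrist camera has in their place "T_tool_cam" (4x4, takes a point from camera to tool coordinates, whose origin is the TCP and whose axes are the flange's). Camera axes: x right, y down, z forward; pixel columns grow to the right and rows downward; lengths in m; the calibration is good to about 2 mm. A picture is of the moment at which its call begins: read the wrist's pose just before it.
- bot.job_done(): hands the job in; it is judged then, once.
The state is a dict: "clock": time; "joint_pos": joint angles; "qvel": joint speeds; "joint_efforts": joint torques, N m; "tcp_pos": TCP position; "tool_rot": TCP orientation; "ft_force": force on the tool from outside, world axes, zero at the start; "moment": the same for the moment, N m; "width": finger opening in m; "finger_force": force on a finger pad.
Only numpy, scipy, OpenCV 4.12 (cv2) and the standard library are available. Lean on these libraries where they do the work, as an engineer would, in place of code of your own. Each camera call takes 0.05 s, during which the arm holds its last target. There are 200 camera calls.

### The job

Turn the little vise on the desk to its new angle: loosen the wing knob of the strap clamp until the clamp is off, swing the vise head round until its pointer points straight at the tall ball-headed pin (not at the flat stud), then retighten the knob by feel, firmly but without overtightening it. Never force the head round while it is clamped, and leave the other things on the desk alone.

Things in the scene. Friction and masses are not known exactly. Their poses are not given: they have to be found in the camera images.
- vise_base: grey rectangular base plate of the vise, 185 x 250 x 12 mm, fixed to the desk. Origin on the swivel axis of the head (vertical), on the desk top; the plate reaches from x -110 to +75 mm and y -150 to +100 mm of its frame. Its tick-marked side (-x) faces the robot, the knob stands on its -y side, 125 mm from the swivel axis.
- vise_head: grey vise head with two jaws on a round steel flange (124 mm dia., top 26 mm high). Origin as the base; swivels about the base's vertical axis, +-1.1 rad; its -x axis is the pointer's direction. Jaw tops 105 mm high; it reaches from -81 mm (pointer) to +78 mm (spindle). With the clamp off it turns against 0.15 Nm of friction and stays where left; clamped, 0.5 to 4 Nm hold it.
- pointer_tip (a point): tip of the steel pointer of the head, 81 mm from the swivel axis along the head's -x, 26 mm above the desk
- jaw_grip (a point): grip point in the fixed jaw, a block 40 mm long (head x) by 46 mm wide (head y) standing 55 to 105 mm above the desk, nearly over the swivel axis (8 mm from it along head -x); this point is 15 mm below its top, on the middle plane. It can be gripped across its 46 mm width (head y).
- knob_centre (a point): centre of the bar of the black wing knob, on its vertical axis, 89 mm above the desk. The bar is 106 mm long (this point's x; each wing reaches 53 mm from the axis), 14 mm wide (y), and stands 76 to 102 mm above the desk. Clockwise from above tightens. It can be pushed or pulled round by one wing. It stays where left.
- tall_pin: the mark to set the head to: a steel pin with a 12 mm ball head, 24 mm tall, standing on the base plate 90 to 117 mm from the swivel axis, to one side of the tick marks; origin at its foot, on its axis
- flat_stud: a flat steel stud, 14 mm dia., 4 mm high, on the other side of the tick marks: another angle, not wanted now; origin at its foot
- toy_car: white toy car, 77 x 34 x 28 mm, loose, a bystander
- screwdriver: thin screwdriver with red handle, 125 x 12 mm, loose, a bystander
- sharpener: small metal pencil sharpener, 25 x 15 x 14 mm, loose, a bystander
- tin: food tin, 75 mm dia., 58 mm high, loose, a bystander
- mug: green mug, 86 mm dia., 94 mm high, loose, a bystander
- usb_hub: flat black hub, 92 x 34 x 14 mm, loose, a bystander
- clamp_knob: the wing knob (origin on its axis, 52 mm high). Lightly tight at first; off anywhere once turned back 0.5 rad. It turns freely at 0.40 Nm (10 N at 40 mm from the axis); in tightening, once the shoe meets the flange, that rises by 0.7 Nm per rad. Right is 0.3 rad past first touch, a rise of 0.21 Nm (firm: 0.13 to 0.35). Pushing at 40 mm and held still, one feels 5 N free and 3.5 N more when right.
- strap: steel strap under the knob, 26 x 100 mm; its black shoe (20 mm dia.) presses on the flange 52 mm from the swivel axis on the base's -y side. The knob moves it down 4 mm per rad. The flange is not true: the knob angle at which the shoe meets it shifts by up to 0.25 rad either way with the head's angle, so the old knob angle is no guide. Origin at the base's origin.

How it is judged:
On the way, in this order (a step that is already met when the one before it is completed fails the run):
1. the clamp is loosened: its shoe no longer presses on the flange (contact force between strap and vise_head below 2 N), for 0.2 s.
2. with the clamp off, the head is swung until its pointer points at the tall pin (within 6 mm at the pin) (contact force between strap and vise_head below 5 N and y of tall_pin in the frame of vise_head between -0.006 and 0.006 m and x of tall_pin in the frame of vise_head below 0 m), for 0.2 s.
At the end, for the whole second after the job is handed in: the pointer's line passes within 6 mm of the tall pin's axis, the head is at rest, and the clamp is firmly tight: its shoe presses on the flange with 32 to 88 N (contact force between strap and vise_head between 32 and 88 N and y of tall_pin in the frame of vise_head between -0.006 and 0.006 m and x of tall_pin in the frame of vise_head below 0 m and angular speed of vise_head below 0.05 rad/s); the robot touches nothing.
It fails at once if the clamp is overtightened (shoe force above 98 N) (contact force between strap and vise_head above 98 N).
It fails at once if the head is forced round (faster than 0.15 rad/s) while the shoe presses on it with more than 8 N (contact force between strap and vise_head above 8 N and angular speed of vise_head above 0.15 rad/s).
It fails at once if a bystander is moved by more than 30 mm (distance of any of toy_car, screwdriver, sharpener, tin, mug, usb_hub from where it was at the start of the episode above 0.03 m).
It also fails if it takes over 72 s, if anything falls off the work surface, if the arm or the gripper's body presses on something with over 40 N, if the wrist force passes 120 N, or if a joint passes its speed limit or range.

## Working session

There is one attempt and no reset: what is moved stays moved. The work goes in short steps, Python scripts to look and compute and a tool call to move; the robot and the scene stay as the last step left them, time stands still between calls to the robot, and variables do not carry over. Pictures are saved under pics/ and viewed, at most 10 in all, crops included, and the job is handed in when it is done.

Besides the shell and the picture viewer there is one more tool, called after "Emit:" by a JSON object that holds its "fn" and its "kwargs". move_arm: Moves the arm, as the interface text tells. Its arguments: {"type":"object","properties":{"targets":{"type":"array","items":{"type":"array","items":{"type":"array","items":{"type":"number"}}}},"squeeze":{"type":"number"}},"required":["targets"]}

```bash
mkdir -p pics; cat > h.py <<'E'
import numpy as np, cv2
from plant import bot
def cam(n):
    s=bot.get_state(); c=bot.read_camera(n)
    h,w=c["pixels"].shape[:2]; f=h/2/np.tan(np.radians(c["vertical_fov"])/2)
    c["K"]=np.array([[f,0,c["cx"]],[0,f,c["cy"]],[0,0,1]]); c["D"]=np.array(c["dist_coeffs"],float)
    if n=="wrist":
        T=np.eye(4);T[:3,:3]=s["tool_rot"];T[:3,3]=s["tcp_pos"]; c["T"]=T@np.array(c["T_tool_cam"])
    else:
        R=cv2.Rodrigues(np.array(c["rvec"],float))[0]; T=np.eye(4);T[:3,:3]=R.T;T[:3,3]=-R.T@np.array(c["tvec"],float).ravel(); c["T"]=T
    return c
def onplane(c,px,z):
    p=cv2.undistortPoints(np.array(px,float).reshape(-1,1,2),c["K"],c["D"]).reshape(-1,2)
    d=np.c_[p,np.ones(len(p))]@c["T"][:3,:3].T; o=c["T"][:3,3]
    return o+d*((z-o[2])/d[:,2])[:,None]
def cloud(c):
    h,w=c["z_map"].shape; u,v=np.meshgrid(np.arange(w),np.arange(h))
    p=cv2.undistortPoints(np.stack([u,v],-1).reshape(-1,1,2).astype(float),c["K"],c["D"]).reshape(-1,2)
    z=c["z_map"].reshape(-1,1); P=np.c_[p,np.ones(len(p))]*z
    return (P@c["T"][:3,:3].T+c["T"][:3,3]).reshape(h,w,3)
def save(c,n,crop=None,s=1):
    i=c["pixels"][:,:,::-1]
    if crop: i=i[crop[1]:crop[3],crop[0]:crop[2]]
    cv2.imwrite("pics/"+n,cv2.resize(i,None,fx=s,fy=s,interpolation=cv2.INTER_CUBIC))
E
python3 - <<'E'
from h import *
s=bot.get_state(); print(s)
for n in("top","scene"):
    c=cam(n); save(c,n+"0.png",s=1.5); print(n,c["T"],c["K"][0,0],c["D"])
E
```

```text
{'clock': 0.0, 'joint_pos': array([-1.27300115e+00,  3.20305121e-01,  1.56569941e+00, -2.37864812e-07,
        1.25741945e+00, -2.00150879e-02]), 'qvel': array([ 0.00114056,  0.00020002,  0.00061872,  0.00058507, -0.00033603,
       -0.00124621]), 'joint_efforts': array([-5.51196244e-04, -4.12463880e+01, -2.31978089e+01,  7.25805270e-02,
        4.56652581e-02, -1.57683462e-04]), 'tcp_pos': array([ 0.17956062, -0.54584281,  0.29140467]), 'tool_rot': array([[ 9.49921948e-01,  3.12486807e-01, -5.37553032e-04],
       [ 3.12487267e-01, -9.49920335e-01,  1.75066037e-03],
       [ 3.64257126e-05, -1.83096918e-03, -9.99998323e-01]]), 'ft_force': array([-0.75344705,  0.77494129,  0.51671462]), 'moment': array([-0.06841892, -0.00900556, -0.0148122 ]), 'finger_force': 0.0, 'width': 0.09105419528501087}
top [[-0.02533415 -0.99605222  0.08507734  0.45984937]
 [-0.99965354  0.02463375 -0.00927231  0.10763952]
 [ 0.00713993 -0.08528277 -0.99633121  1.14405614]
 [ 0.          0.          0.          1.        ]] 460.2499416684718 [-0.18936472  0.          0.          0.          0.        ]
scene [[ 0.76482432 -0.50186843  0.40394533  0.19890566]
 [-0.64414979 -0.58529501  0.49244371 -0.34833894]
 [-0.01071476 -0.63683423 -0.7709263   0.78983598]
 [ 0.          0.          0.          1.        ]] 381.1225527920026 [-0.04098436  0.          0.          0.          0.        ]
```

View pics/top0.png

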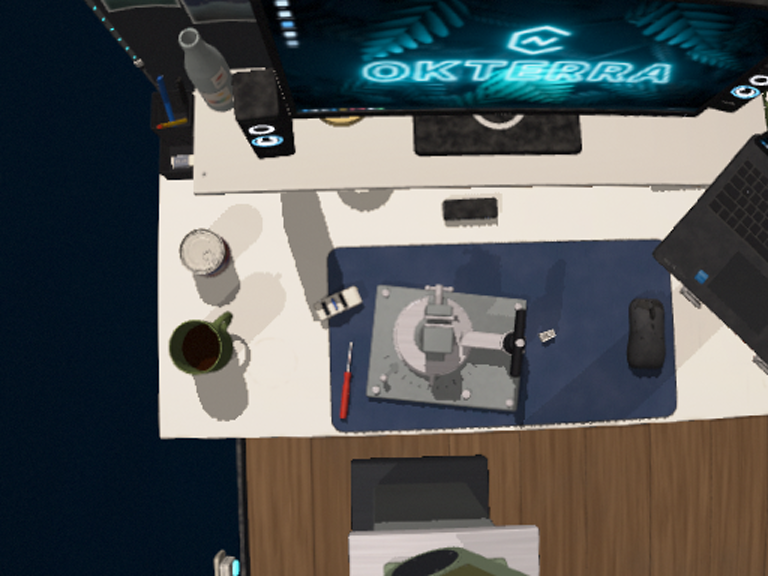

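View pics/scene0.png

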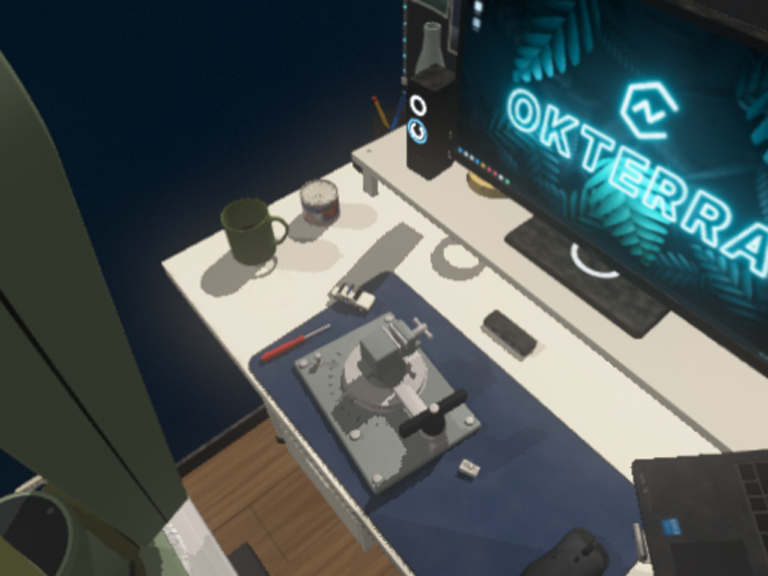

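The top view shows the plate at about (375–527, 285–412), with the knob bar at (518, 342) and the flange at (433, 335). The pin candidates are near (383, 378) and (465, 395), so I'll zoom in on both views.

```bash
python3 - <<'E'
from h import *
a=cam("top");b=cam("scene")
A=cv2.resize(a["pixels"][180:285,235:365,::-1],None,fx=5,fy=5,interpolation=cv2.INTER_CUBIC)[:, :]
cv2.imwrite("pics/t1.png",A)
save(b,"s1.png",(185,195,335,335),5) 
P=cloud(a)
bar=(a["pixels"].sum(2)<90)&(P[...,2]>.06)&(P[...,2]<.12)
bar[:, :320]=0; bar[:,370:]=0
ys,xs=np.nonzero(bar); print("bar",len(xs),xs.min(),xs.max(),ys.min(),ys.max())
r=cv2.minAreaRect(np.c_[xs,ys].astype(np.float32)); print(r); print(onplane(a,cv2.boxPoints(r),.102), P[bar].mean(0))
E
```

```text
bar 376 320 369 76 250
((344.5, 163.0), (174.0, 49.0), 90.0)
[[ 0.82232202 -0.06738958  0.102     ]
 [ 0.82215888 -0.18610073  0.102     ]
 [ 0.41112366 -0.16383903  0.102     ]
 [ 0.4151258  -0.05041718  0.102     ]] [ 0.58794774 -0.11600181  0.10080557]
```

View pics/t1.png

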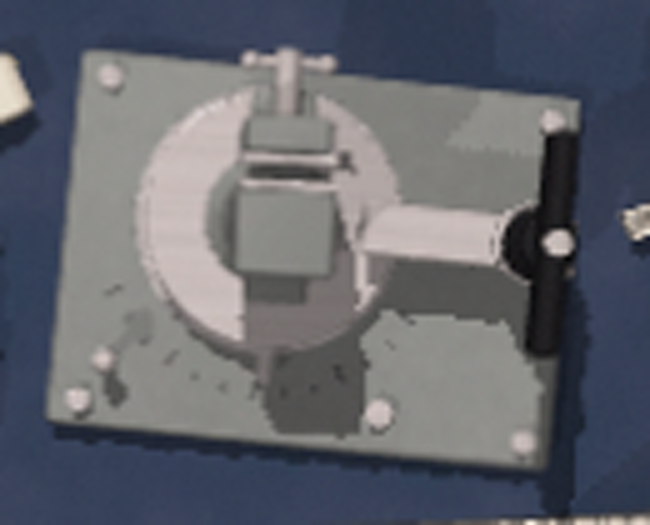

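View pics/s1.png

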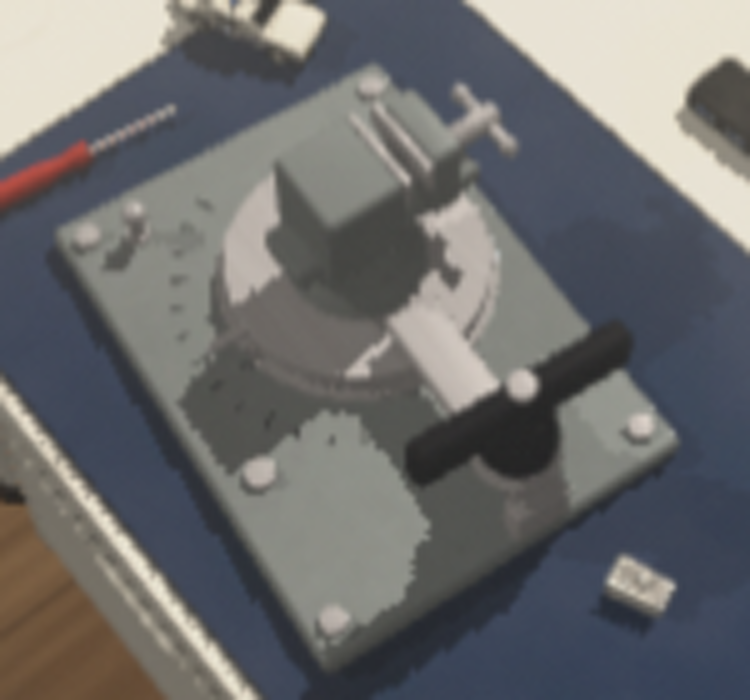

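The crops show:
- **Tall pin:** ball at t1 (103, 357) and s1 (133, 210), on the +y side.
- **Flat stud:** t1 (380, 412).
- **Plate corners:** t1 (83, 52), (580, 100), (548, 468), (48, 422).
- **Knob bar:** t1 (560, 130) to (540, 357).
- **Pointer:** facing the tick marks at about (265, 365).

```bash
python3 - <<'E'
from h import *
a=cam("top");b=cam("scene")
t=lambda p:(np.array(p,float)+.5)/5-.5+[235,180]
s=lambda p:(np.array(p,float)+.5)/5-.5+[185,195]
C=onplane(a,t([[83,52],[580,100],[548,468],[48,422]]),.012); print("corners top",C.round(4).tolist())
C2=onplane(b,s([[378,68],[677,437],[327,668],[57,232]]),.012); print("corners scene",C2.round(4).tolist())
# base frame corners: (75,100),(75,-150),(-110,-150),(-110,100)
B=np.array([[75,100],[75,-150],[-110,-150],[-110,100]])/1000
def fit(P):
    q=P[:,:2]; mb=B.mean(0);mq=q.mean(0);H=(B-mb).T@(q-mq);th=np.arctan2(H[0,1]-H[1,0],H[0,0]+H[1,1])
    R=np.array([[np.cos(th),-np.sin(th)],[np.sin(th),np.cos(th)]]);o=mq-R@mb
    return th,R,o,np.abs(B@R.T+o-q).max()
for P in(C,C2,(C+C2)/2):
    th,R,o,e=fit(P);print("base",th,o,e,"knob",o+R@[0,-.125])
pins=[onplane(a,t([[103,357]]),.030)[0],onplane(b,s([[133,210]]),.030)[0]]; print("pin",pins)
for p in pins: 
    d=p[:2]-o; l=R.T@d; print("base-frame pin",l,"angle of head",np.arctan2(-l[1],-l[0]))
print("bar top",onplane(a,t([[560,130],[540,357]]),.102)); 
print("bar scene",onplane(b,s([[628,338],[413,465]]),.095))
print("jaw top",onplane(a,t([[240,188],[333,191],[330,277],[238,272]]),.105))
print("pointer",onplane(a,t([[265,368]]),.026))
P=cloud(a); m=(P[...,2]>.095)&(P[...,2]<.11)&(abs(P[...,0]-o[0])<.1)&(abs(P[...,1]-o[1])<.05)
q=np.argwhere(m); print("jaw cloud",P[m][:,:2].min(0),P[m][:,:2].max(0),P[m].mean(0))
m=(P[...,2]>.09)&(P[...,2]<.13)&(abs(P[...,0]-o[0])<.1)&(P[...,1]<o[1]-.09)&(P[...,1]>o[1]-.17)
print("bar cloud",P[m].min(0),P[m].max(0),P[m].mean(0)); x=P[m][:,:2]-P[m][:,:2].mean(0); u,w,v=np.linalg.svd(x); print(v[0])
E
```

```text
corners top [[0.5637, 0.1016, 0.012], [0.5337, -0.1453, 0.012], [0.3519, -0.1228, 0.012], [0.3824, 0.1232, 0.012]]
corners scene [[0.563, 0.098, 0.012], [0.5329, -0.1422, 0.012], [0.3512, -0.1214, 0.012], [0.3841, 0.1231, 0.012]]
base -0.12181780780291668 [0.47832536 0.01186369] 0.0012443345077477186 knob [ 0.46313576 -0.11220999]
base -0.12829867410776313 [0.47835541 0.01195222] 0.004211737501257196 knob [ 0.46236204 -0.1120204 ]
base -0.12503810683168387 [0.47834004 0.01190849] 0.0025050622920994303 knob [ 0.46275097 -0.11211563]
pin [array([0.41421284, 0.09571403, 0.03      ]), array([0.41386462, 0.09904908, 0.03      ])]
base-frame pin [-0.07407815  0.0751538 ] angle of head -0.7926059380216015
base-frame pin [-0.07483957  0.07841939] angle of head -0.8087518648241109
bar top [[ 0.51427334 -0.1153248   0.102     ]
 [ 0.41109781 -0.10227946  0.102     ]]
bar scene [[ 0.51345061 -0.12056847  0.095     ]
 [ 0.410624   -0.10570076  0.095     ]]
jaw top [[ 0.49173407  0.03266973  0.105     ]
 [ 0.48924546 -0.00947542  0.105     ]
 [ 0.45044145 -0.00689615  0.105     ]
 [ 0.45387134  0.03467505  0.105     ]]
pointer [[0.40656221 0.01732606 0.026     ]]
jaw cloud [ 0.45039699 -0.00970395] [0.52620709 0.03498214] [0.48488606 0.011609   0.10408702]
bar cloud [ 0.4107809  -0.12407107  0.09018575] [ 0.51581031 -0.09870181  0.10888516] [ 0.4619487  -0.11119367  0.10071324]
[-0.99166423  0.12884892]
```

Emit:
{"fn": "move_arm", "kwargs": {"targets": [[[0.0184, -0.017, 0, 0, 0.7], [0.0184, -0.017, 0, 0, 0.7], [0.0184, -0.017, 0, 0, 0.7], [0.0184, -0.017, 0, 0, 0.7], [0.0184, -0.017, 0, 0, 0.7], [0.0184, -0.017, 0, 0, 0.7], [0.0184, -0.017, 0, 0, 0.7], [0.0184, -0.017, 0, 0, 0.7], [0.0184, -0.017, 0, 0, 0.7], [0.0184, -0.017, 0, 0, 0.7]]], "squeeze": 40}}

```text
clock: 1.13
tcp_pos: [0.3017, -0.3261, 0.2923]
tool_rot: [[0.95, 0.312, 0.0], [0.312, -0.95, -0.0], [0.0, 0.0, -1.0]]
ft_force: [0.4, -0.4, 0.0]
width: 0.0288
finger_force: 0.0
```

Emit:
{"fn": "move_arm", "kwargs": {"targets": [[[0.0184, -0.017, 0, 0, 0.7], [0.0184, -0.017, 0, 0, 0.7], [0.0184, -0.017, 0, 0, 0.7], [0.0184, -0.017, 0, 0, 0.7], [0.0184, -0.017, 0, 0, 0.7], [0.0184, -0.017, 0, 0, 0.7], [0.0184, -0.017, 0, 0, 0.7], [0.0184, -0.017, 0, 0, 0.7], [0.0184, -0.017, 0, 0, 0.7], [0.0184, -0.017, 0, 0, 0.7]]]}}

```text
clock: 1.97
tcp_pos: [0.4234, -0.1071, 0.2924]
tool_rot: [[0.95, 0.313, 0.0], [0.313, -0.95, -0.0], [0.0, 0.0, -1.0]]
ft_force: [-0.4, 0.2, 0.6]
width: 0.0275
finger_force: 0.0
```

Emit:
{"fn": "move_arm", "kwargs": {"targets": [[[0, 0, 0, -0.125, 0.7], [0, 0, 0, -0.125, 0.7], [0, 0, 0, -0.125, 0.7], [0, 0, 0, -0.125, 0.7], [0, 0, 0, -0.125, 0.7], [0, 0, 0, -0.125, 0.7], [0, 0, 0, -0.125, 0.7], [0, 0, 0, -0.125, 0.7], [0, 0, 0, -0.125, 0.7], [0, 0, 0, -0.125, 0.7]]]}}

```text
clock: 2.8
tcp_pos: [0.4229, -0.1082, 0.2923]
tool_rot: [[-0.003, 1.0, 0.0], [1.0, 0.003, -0.0], [-0.0, 0.0, -1.0]]
ft_force: [-0.9, 0.8, -0.5]
width: 0.0273
finger_force: 0.0
```

Emit:
{"fn": "move_arm", "kwargs": {"targets": [[[0, 0, 0, -0.125, 0.7], [0, 0, 0, -0.125, 0.7], [0, 0, 0, -0.125, 0.7], [0, 0, 0, -0.125, 0.7], [0, 0, 0, -0.125, 0.7], [0, 0, 0, -0.125, 0.7], [0, 0, 0, -0.125, 0.7], [0, 0, 0, -0.125, 0.7], [0, 0, 0, -0.125, 0.7], [0, 0, 0, -0.125, 0.7]]]}}

```text
clock: 3.63
tcp_pos: [0.4229, -0.1082, 0.2923]
tool_rot: [[-0.95, 0.312, 0.0], [0.312, 0.95, -0.0], [-0.0, -0.0, -1.0]]
ft_force: [-0.4, -0.7, 1.2]
width: 0.0274
finger_force: 0.0
```

```bash
cat >> h.py <<'E'
def where(gx=None,gy=None,gyaw=None,gz=None):
    s=bot.get_state(); R=s["tool_rot"]; p=s["tcp_pos"]; y=np.arctan2(R[1,0],R[0,0])
    print("t %.2f p %s yaw %.4f q6 %.2f F %s M %s w %.4f"%(s["clock"],p.round(4),y%(2*np.pi),s["joint_pos"][5],s["ft_force"].round(2),s["moment"].round(3),s["width"]))
    if gx is not None:
        d=R.T@(np.array([gx,gy,gz if gz else p[2]])-p); print("shift now",d.round(4))
        if gyaw is not None:
            c,q=np.cos(gyaw),np.sin(gyaw); G=np.array([[c,q,0],[q,-c,0],[0,0,-1]])
            print("tool yaw",round(-((gyaw-y+np.pi)%(2*np.pi)-np.pi),4),"shift after turn",(G.T@(np.array([gx,gy,gz if gz else p[2]])-p)).round(4))
    return s
E
python3 - <<'E'
from h import *
where(.4233,-.1074,np.pi-.127,.158)
E
```

```text
t 3.63 p [ 0.4229 -0.1082  0.2923] yaw 2.8239 q6 -1.53 F [-0.36 -0.66  1.24] M [ 0.011 -0.167  0.005] w 0.0274
shift now [-1.000e-04  9.000e-04  1.343e-01]
tool yaw -0.1906 shift after turn [-0.0003  0.0009  0.1343]
```

Emit:
{"fn": "move_arm", "kwargs": {"targets": [[[0, 0.001, 0, -0.095, 0.7], [0, 0, 0, -0.095, 0.7], [0, 0, 0.017, 0, 0.7], [0, 0, 0.017, 0, 0.7], [0, 0, 0.017, 0, 0.7], [0, 0, 0.017, 0, 0.7], [0, 0, 0.017, 0, 0.7], [0, 0, 0.017, 0, 0.7], [0, 0, 0.016, 0, 0.7], [0, 0, 0.016, 0, 0.7]]]}}

```text
clock: 4.47
tcp_pos: [0.4233, -0.1073, 0.1576]
tool_rot: [[-0.991, 0.133, 0.0], [0.133, 0.991, -0.0], [-0.0, -0.0, -1.0]]
ft_force: [-0.5, -0.5, -0.5]
width: 0.0273
finger_force: 0.0
```

```bash
python3 - <<'E'
from h import *
where(.4233,-.1074,np.pi-.127,.158)
c=cam("scene"); save(c,"s2.png",(185,150,365,330),3)
E
```

```text
t 4.47 p [ 0.4233 -0.1073  0.1576] yaw 3.0078 q6 -1.71 F [-0.5  -0.51 -0.49] M [ 0.101 -0.181  0.063] w 0.0273
shift now [ 0.     -0.0001 -0.0004]
tool yaw -0.0068 shift after turn [ 0.     -0.0001 -0.0004]
```

View pics/s2.png

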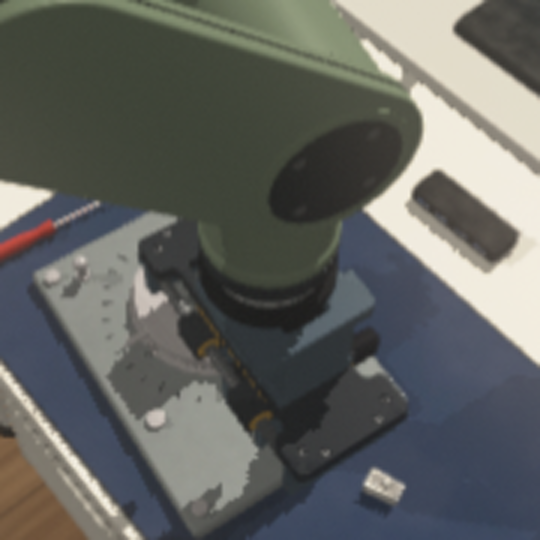

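The fingers hang over the near wing without contact; the clearance margin is fine. Now I'll loosen the knob, counter-clockwise.

Emit:
{"fn": "move_arm", "kwargs": {"targets": [[[0, -0.006, 0, 0, 0.7], [0, -0.0024, 0, -0.06, 0.7], [0, -0.0024, 0, -0.06, 0.7], [0, -0.0024, 0, -0.06, 0.7], [0, -0.0024, 0, -0.06, 0.7], [0, -0.0024, 0, -0.06, 0.7], [-0.0002, -0.0024, 0, -0.06, 0.7], [-0.0002, -0.0024, 0, -0.06, 0.7], [-0.0002, -0.0024, 0, -0.06, 0.7], [0, -0.0024, 0, -0.06, 0.7]]]}}

```text
clock: 5.35
tcp_pos: [0.426, -0.1332, 0.1592]
tool_rot: [[-0.919, -0.395, 0.002], [-0.395, 0.919, 0.004], [-0.003, 0.002, -1.0]]
ft_force: [2.1, 8.9, -1.1]
width: 0.0277
finger_force: 3.5
```

```bash
python3 - <<'E'
from h import *
where()
E
```

```text
t 5.35 p [ 0.426  -0.1332  0.1592] yaw 3.5479 q6 -2.31 F [ 2.1   8.85 -1.07] M [ 1.712 -0.528 -0.164] w 0.0277
```

Emit:
{"fn": "move_arm", "kwargs": {"targets": [[[-0.0002, -0.0024, 0, -0.06, 0.7], [-0.0002, -0.0024, 0, -0.06, 0.7], [0, 0, 0, 0, 0.7], [0, 0, 0, 0, 0.7], [0, 0.003, 0, 0, 0.7], [0, 0.003, 0, 0, 0.7], [0, 0, -0.02, 0, 0.7], [0, 0, -0.025, 0, 0.7], [0, 0, -0.025, 0, 0.7], [0, 0, -0.025, 0, 0.7]]]}}

```text
clock: 6.18
tcp_pos: [0.4245, -0.1335, 0.255]
tool_rot: [[-0.865, -0.502, 0.001], [-0.502, 0.865, -0.001], [-0.0, -0.001, -1.0]]
ft_force: [1.2, -0.5, 0.4]
width: 0.0273
finger_force: 0.0
```

```bash
python3 - <<'E'
from h import *
# grip point: 4 mm from axis along head -x ; head yaw -.075
o=np.array([.4783,.0119]);y=-.075
g=o-.005*np.array([np.cos(y),np.sin(y)]);print(g)
where(g[0],g[1],np.pi+y,.25)
c=cam("top"); P=cloud(c); a=P
m=(P[...,2]>.09)&(P[...,2]<.125)&(abs(P[...,0]-.463)<.07)&(abs(P[...,1]+.1125)<.07)&(c["pixels"].sum(2)<120)
x=P[m][:,:2]-[.463,-.1125]; print(m.sum()); u,w,v=np.linalg.svd(x,full_matrices=False); print(v[0],w, P[m].min(0),P[m].max(0))
E
```

```text
[0.47331406 0.01227465]
t 6.18 p [ 0.4245 -0.1335  0.255 ] yaw 3.6680 q6 -2.43 F [ 1.24 -0.51  0.39] M [ 0.107 -0.151  0.036] w 0.0273
shift now [-0.1155  0.1015  0.0049]
tool yaw 0.6014 shift after turn [-0.0378  0.149   0.005 ]
168
[-0.86024908 -0.50987403] [0.35666517 0.05322007] [ 0.43776888 -0.12566628  0.09146212] [ 0.50728891 -0.08330209  0.10703886]
```

Emit:
{"fn": "move_arm", "kwargs": {"targets": [[[0, 0, 0, 0.12, 0], [0, 0, 0, 0.12, 0], [0, 0, 0, 0.12, 0], [0, 0, 0, 0.12, 0], [0, 0, 0, 0.12, 0], [-0.0076, 0.0298, 0, 0, 0], [-0.0076, 0.0298, 0, 0, 0], [-0.0076, 0.0298, 0, 0, 0], [-0.0076, 0.0298, 0, 0, 0], [-0.0074, 0.0298, 0, 0, 0]]]}}

```text
clock: 7.07
tcp_pos: [0.4737, 0.0136, 0.2539]
tool_rot: [[-0.997, 0.074, 0.001], [0.074, 0.997, -0.001], [-0.002, -0.001, -1.0]]
ft_force: [0.0, -0.5, -0.8]
width: 0.09
finger_force: 0.0
```

```bash
python3 - <<'E'
from h import *
where(.4733,.0123,np.pi-.07,.152)
c=cam("wrist"); save(c,"w1.png")
P=cloud(c); m=(P[...,2]>.098)&(P[...,2]<.112)
n,l,st,ce=cv2.connectedComponentsWithStats(m.astype(np.uint8))
for i in range(1,n):
    if st[i,4]>150: 
        q=P[l==i]; r=cv2.minAreaRect((q[:,:2]*1000).astype(np.float32)); print(st[i],q.mean(0).round(4),r)
E
```

```text
t 7.07 p [0.4737 0.0136 0.2539] yaw 3.0676 q6 -1.49 F [ 0.02 -0.5  -0.76] M [ 0.041 -0.169  0.005] w 0.0900
shift now [ 0.0005 -0.0012  0.1019]
tool yaw -0.004 shift after turn [ 0.0004 -0.0013  0.1019]
[  62  140   77   97 1643] [ 0.4553 -0.1141  0.1014] ((455.88531494140625, -114.62665557861328), (92.72791290283203, 13.676274299621582), 27.871503829956055)
[ 225  170   57   53 2895] [0.4707 0.0124 0.1044] ((472.1407470703125, 12.350412368774414), (45.95824432373047, 44.00580978393555), 85.86514282226562)
[ 227  230   52   23 1069] [0.5106 0.0091 0.1025] ((511.58868408203125, 8.932031631469727), (43.255367279052734, 19.505863189697266), 85.73631286621094)
```

View pics/w1.png

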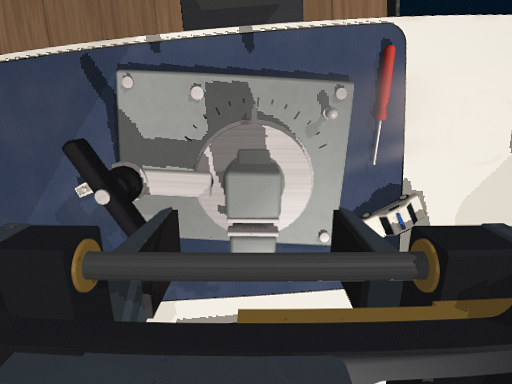

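The wrist view shows the pin's ball at (332, 114), the pointer tip at about (254, 107), the stud at (197, 93) and the jaw at (253, 195). The bar is loosened by about 0.61 rad. Next I'll descend on the jaw and grip.

Emit:
{"fn": "move_arm", "kwargs": {"targets": [[[0, -0.001, 0.015, 0, 0], [0, 0, 0.015, 0, 0], [0, 0, 0.015, 0, 0], [0, 0, 0.015, 0, 0], [0, 0, 0.015, 0, 0], [0, 0, 0.014, 0, 0], [0, 0, 0.013, 0, 0], [0, 0, 0, 0, 1], [0, 0, 0, 0, 1], [0, 0, 0, 0, 1]]], "squeeze": 30}}

```text
clock: 7.95
tcp_pos: [0.4739, 0.0113, 0.1521]
tool_rot: [[-0.997, 0.074, 0.002], [0.074, 0.997, -0.0], [-0.002, -0.0, -1.0]]
ft_force: [0.2, -0.5, 0.0]
width: 0.0739
finger_force: 0.0
```

Emit:
{"fn": "move_arm", "kwargs": {"targets": [[[0, 0, 0, 0, 1], [0, 0, 0, 0, 1], [0, 0, 0, 0, 1], [0, 0, 0, 0, 1], [0, 0, 0, 0, 1], [0, 0, 0, 0, 1], [0, 0, 0, 0, 1], [0, 0, 0, 0, 1], [0, 0, 0, 0, 1], [0, 0, 0, 0, 1]]]}}

```text
clock: 8.78
tcp_pos: [0.4735, 0.0115, 0.1516]
tool_rot: [[-0.997, 0.073, 0.001], [0.073, 0.997, -0.0], [-0.001, -0.0, -1.0]]
ft_force: [-1.7, -0.9, 5.4]
width: 0.0463
finger_force: 30.0
```

```bash
python3 - <<'E'
from h import *
s=where()
c=cam("wrist")
print(onplane(c,[[332,114]],.030)) if 0 else None
# pin ball: bright blob near pin projected
p,_=cv2.projectPoints(np.array([[.414,.0965,.030]]),cv2.Rodrigues(np.linalg.inv(c["T"])[:3,:3])[0],np.linalg.inv(c["T"])[:3,3],c["K"],c["D"]);print(p)
save(c,"w2.png")
E
```

```text
t 8.78 p [0.4735 0.0115 0.1516] yaw 3.0681 q6 -1.50 F [-1.7  -0.87  5.37] M [0.002 0.013 0.129] w 0.0463
[[[372.64688769 118.71675897]]]
```

Emit:
{"fn": "move_arm", "kwargs": {"targets": [[[0, 0, 0, 0.01, 1], [0, 0.0001, 0, 0.01, 1], [0, 0, 0, 0.01, 1], [0, 0.0001, 0, 0.01, 1], [0, 0, 0, 0.01, 1], [0, 0.0001, 0, 0.01, 1], [0, 0, 0, 0.01, 1], [0, 0.0001, 0, 0.01, 1], [0, 0, 0, 0.01, 1], [0, 0.0001, 0, 0.01, 1]]]}}

```text
clock: 9.67
tcp_pos: [0.4736, 0.0119, 0.1516]
tool_rot: [[-0.985, 0.173, 0.001], [0.173, 0.985, -0.0], [-0.001, -0.0, -1.0]]
ft_force: [-0.6, 0.1, 6.6]
width: 0.0461
finger_force: 30.0
```

```bash
python3 - <<'E'
from h import *
where()
E
```

```text
t 9.67 p [0.4736 0.0119 0.1516] yaw 2.9677 q6 -1.40 F [-0.6   0.07  6.58] M [ 0.004 -0.022  0.12 ] w 0.0461
```

The moment is only about 0.12 Nm, so the clamp is off. I'll swing most of the way.

Emit:
{"fn": "move_arm", "kwargs": {"targets": [[[0, 0.0003, 0, 0.06, 1], [0, 0.0003, 0, 0.06, 1], [0, 0.0003, 0, 0.06, 1], [0, 0.0003, 0, 0.06, 1], [0, 0.0003, 0, 0.06, 1], [0, 0.0003, 0, 0.06, 1], [0, 0.0003, 0, 0.06, 1], [0, 0.0003, 0, 0.06, 1], [0, 0.0003, 0, 0.06, 1], [0, 0.0003, 0, 0.06, 1]]]}}

```text
clock: 10.5
tcp_pos: [0.4747, 0.014, 0.1516]
tool_rot: [[-0.714, 0.7, 0.0], [0.7, 0.714, -0.001], [-0.001, -0.001, -1.0]]
ft_force: [-2.2, -3.3, 5.1]
width: 0.0459
finger_force: 30.0
```

```bash
python3 - <<'E'
from h import *
where()
c=cam("wrist"); save(c,"w3.png",(200,60,500,260),2.6)
Ti=np.linalg.inv(c["T"])
for q in([.414,.0965,.03],[.4385,.083,.026]):
    print(cv2.projectPoints(np.array([q]),cv2.Rodrigues(Ti[:3,:3])[0],Ti[:3,3],c["K"],c["D"])[0])
E
```

```text
t 10.50 p [0.4747 0.014  0.1516] yaw 2.3656 q6 -0.79 F [-2.24 -3.31  5.11] M [-0.33   0.051  0.188] w 0.0459
[[[279.1675252   63.19565831]]]
[[[289.1606297  105.75296006]]]
```

View pics/w3.png

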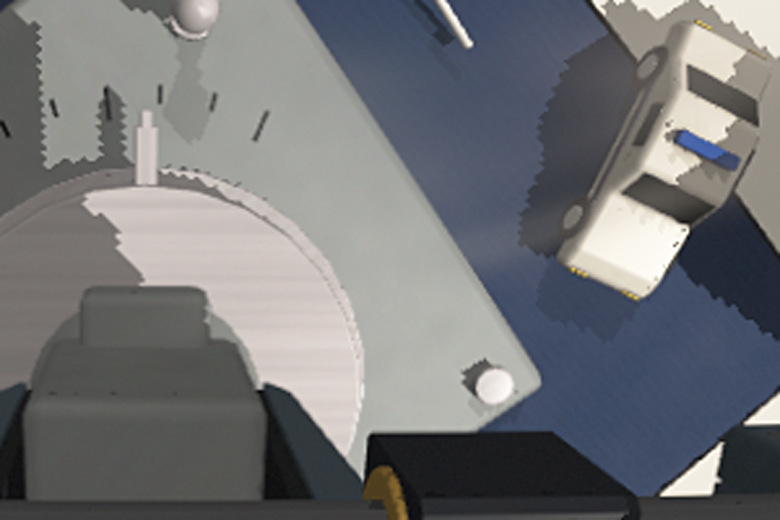

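The ball is at pixel (275, 65) and the pointer runs from (256.5, 131) up to its tip at (256.5, 102). About 0.2 rad remains.

```bash
python3 - <<'E'
from h import *
s=where()
c=cam("wrist")
t=lambda p:(np.array(p,float)+.5)/2.6-.5+[200,60]
ball=onplane(c,t([[196,13]]),.030)[0]; tip,root=onplane(c,t([[147,112],[147,184]]),.026)
o=np.array([.4785,.0120])
# TCP-derived axis: chord circle from tcp
print(ball,tip,root,np.hypot(*(tip[:2]-o)))
R=s["tool_rot"];L=lambda p:(R.T@(np.append(p[:2],0)-np.append(s["tcp_pos"][:2],0)))[:2]
print("tool frame ball",L(ball),"tip",L(tip),"root",L(root),"axis",L(o))
for b in (ball[:2],np.array([.4142,.0965])):
  a=b-o; print("head goal yaw",np.arctan2(-a[1],-a[0]), "tip yaw",np.arctan2(-(tip[1]-o[1]),-(tip[0]-o[0])))
print("goal from head",s["tool_rot"][:,0])
E
```

```text
t 10.55 p [0.4747 0.014  0.1516] yaw 2.3630 q6 -0.78 F [-2.55 -4.1   7.18] M [-0.383  0.084 -0.1  ] w 0.0462
[0.41304725 0.09414553 0.03      ] [0.42159783 0.06853531 0.026     ] [0.43484057 0.0554797  0.026     ] 0.08021283379932827
tool frame ball [0.10016709 0.01370285] tip [0.07609443 0.00147581] root [0.05749822 0.0014816 ] axis [-0.00411785  0.00118945]
head goal yaw -0.8980156331669519 tip yaw -0.7821641708744055
head goal yaw -0.9203260334143437 tip yaw -0.7821641708744055
goal from head [-0.71190166  0.70227828 -0.0011154 ]
```

Emit:
{"fn": "move_arm", "kwargs": {"targets": [[[0, 0.0001, 0, 0.02, 1], [0, 0.0001, 0, 0.02, 1], [0, 0.0001, 0, 0.02, 1], [0, 0.0001, 0, 0.02, 1], [0, 0.0001, 0, 0.02, 1], [0, 0.0001, 0, 0.018, 1], [0, 0, 0, 0, 1], [0, 0, 0, 0, 1], [0, 0, 0, 0, 1], [0, 0, 0, 0, 1]]]}}

```text
clock: 11.43
tcp_pos: [0.4751, 0.0143, 0.1516]
tool_rot: [[-0.628, 0.778, 0.0], [0.778, 0.628, -0.001], [-0.001, -0.001, -1.0]]
ft_force: [-2.0, -3.7, 5.5]
width: 0.046
finger_force: 30.0
```

```bash
cat > m.py <<'E'
from h import *
s=where(); c=cam("wrist")
hsv=cv2.cvtColor(c["pixels"],cv2.COLOR_RGB2HSV)
Ti=np.linalg.inv(c["T"]); u=cv2.projectPoints(np.array([[.4135,.0953,.03]]),cv2.Rodrigues(Ti[:3,:3])[0],Ti[:3,3],c["K"],c["D"])[0].ravel(); print("proj",u)
save(c,"w4.png",(int(u[0])-60,max(0,int(u[1])-30),int(u[0])+60,int(u[1])+80),6)
print((int(u[0])-60,max(0,int(u[1])-30)))
E
python3 m.py
```

```text
t 11.43 p [0.4751 0.0143 0.1516] yaw 2.2495 q6 -0.67 F [-1.98 -3.75  5.53] M [-0.44   0.064 -0.18 ] w 0.0460
proj [258.4318926   62.39409027]
(198, 32)
```

View pics/w4.png

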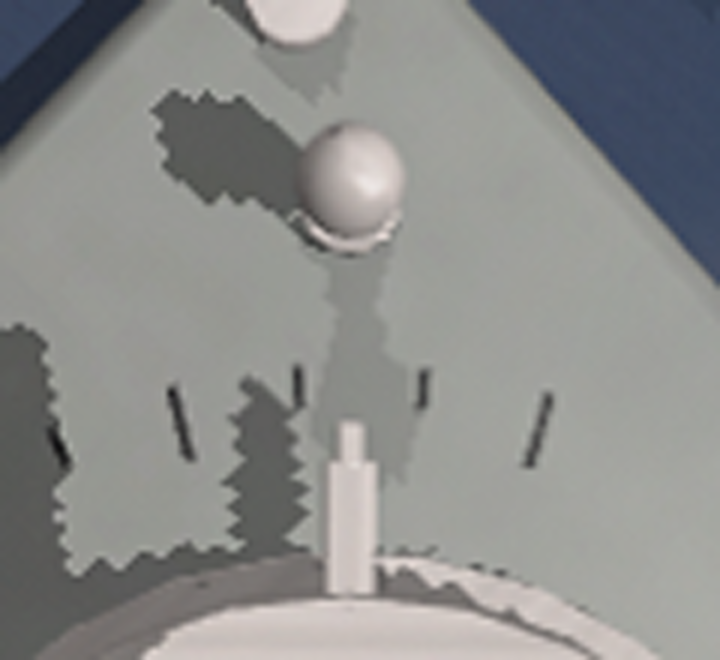

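The pointer (crop x 351) lines up with the ball (crop x 351), so the head is set. I'll release and lift off.

Emit:
{"fn": "move_arm", "kwargs": {"targets": [[[0, 0, 0, 0, 0.3], [0, 0, 0, 0, 0.3], [0, 0, 0, 0, 0.3], [0, 0, 0, 0, 0.3], [0, 0, -0.01, 0, 0.3], [0, 0, -0.02, 0, 0.3], [0, 0, -0.02, 0, 0.3], [0, 0, -0.02, 0, 0.3], [0, 0, -0.02, 0, 0.3], [0, 0, -0.01, 0, 0.3]]], "squeeze": 40}}

```text
clock: 12.32
tcp_pos: [0.4759, 0.0152, 0.2533]
tool_rot: [[-0.628, 0.778, 0.003], [0.778, 0.628, 0.0], [-0.002, 0.003, -1.0]]
ft_force: [0.6, -0.5, 0.6]
width: 0.0638
finger_force: 0.0
```

```bash
python3 - <<'E'
from h import *
where(.4276,-.1312,np.pi+.486,.158)
c=cam("wrist"); P=cloud(c)
for lo,hi,n in((.098,.112,"jaw/bar"),):
    m=((P[...,2]>lo)&(P[...,2]<hi)).astype(np.uint8)
    k,l,st,ce=cv2.connectedComponentsWithStats(m)
    for i in range(1,k):
        if st[i,4]>150:
            q=P[l==i]; print(n,st[i],q.mean(0).round(4),cv2.minAreaRect((q[:,:2]*1000).astype(np.float32)))
save(c,"w5.png",s=1.5)
E
```

```text
t 12.32 p [0.4759 0.0152 0.2533] yaw 2.2499 q6 -0.67 F [ 0.57 -0.47  0.61] M [ 0.018 -0.213  0.035] w 0.0638
shift now [-0.0834 -0.1298  0.0951]
tool yaw -1.3777 shift after turn [ 0.1111 -0.1069  0.0953]
jaw/bar [ 225  170   58   54 2926] [0.474  0.0173 0.1044] ((474.7896423339844, 16.33407974243164), (46.03697204589844, 44.390357971191406), 38.458805084228516)
jaw/bar [ 228  230   52   23 1054] [ 0.4986 -0.0136  0.1024] ((499.4565124511719, -14.226444244384766), (43.351173400878906, 19.48250389099121), 38.991065979003906)
jaw/bar [187 295  25  14 272] [ 0.4983 -0.0917  0.1009] ((498.82562255859375, -92.73745727539062), (21.654918670654297, 12.931914329528809), 28.91057014465332)
```

View pics/w5.png

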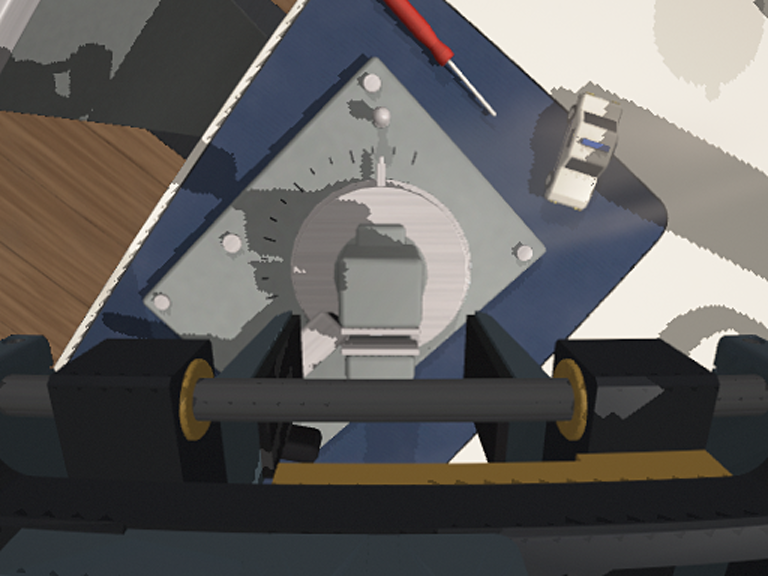

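The pointer (381) and ball (382) are still aligned, and the knob is unchanged. Now back to the wing.

Emit:
{"fn": "move_arm", "kwargs": {"targets": [[[0, 0, 0, -0.125, 0.7], [0, 0, 0, -0.125, 0.7], [0, 0, 0, -0.125, 0.7], [0, 0, 0, -0.125, 0.7], [0, 0, 0, -0.125, 0.7], [0, 0, 0, -0.125, 0.7], [0, 0, 0, -0.125, 0.7], [0, 0, 0, -0.125, 0.7], [0, 0, 0, -0.125, 0.7], [0, 0, 0, -0.125, 0.7]]]}}

```text
clock: 13.2
tcp_pos: [0.4746, 0.0151, 0.2499]
tool_rot: [[-0.934, -0.356, -0.002], [-0.356, 0.934, -0.0], [0.002, 0.001, -1.0]]
ft_force: [-0.8, 1.3, 0.4]
width: 0.0276
finger_force: 0.0
```

Emit:
{"fn": "move_arm", "kwargs": {"targets": [[[0, 0, 0, -0.125, 0.7], [0.0222, -0.0214, 0, 0, 0.7], [0.0222, -0.0214, 0, 0, 0.7], [0.0222, -0.0214, 0, 0, 0.7], [0.0222, -0.0214, 0, 0, 0.7], [0.0222, -0.0214, 0, 0, 0.7], [0, 0, 0, 0, 0.7], [0, 0, 0, 0, 0.7], [0, 0, 0, 0, 0.7], [0, 0, 0, 0, 0.7]]]}}

```text
clock: 14.03
tcp_pos: [0.4267, -0.1304, 0.2508]
tool_rot: [[-0.885, -0.466, -0.001], [-0.466, 0.885, 0.001], [0.0, 0.001, -1.0]]
ft_force: [-0.0, -0.3, 0.2]
width: 0.0271
finger_force: 0.0
```

```bash
python3 - <<'E'
from h import *
where(.4276,-.1312,np.pi+.486,.158)
for n in("wrist","top"):
    c=cam(n); P=cloud(c)
    m=((P[...,2]>.095)&(P[...,2]<.104)&(c["pixels"].sum(2)<150)&(np.hypot(P[...,0]-.463,P[...,1]+.1125)<.06))
    q=P[m]; print(n,m.sum(),q.mean(0).round(4),cv2.minAreaRect((q[:,:2]*1000).astype(np.float32)))
E
```

```text
t 14.03 p [ 0.4267 -0.1304  0.2508] yaw 3.6259 q6 -2.38 F [-0.   -0.3   0.19] M [ 0.145 -0.069 -0.014] w 0.0271
shift now [-0.0004 -0.0012  0.0928]
tool yaw -0.0017 shift after turn [-0.0004 -0.0012  0.0928]
wrist 1003 [ 0.4448 -0.1212  0.101 ] ((460.9996643066406, -112.74667358398438), (103.42999267578125, 12.899572372436523), 27.319568634033203)
top 131 [ 0.4794 -0.1021  0.1007] ((477.15032958984375, -104.77314758300781), (70.96710968017578, 14.610391616821289), 27.6240291595459)
```

Emit:
{"fn": "move_arm", "kwargs": {"targets": [[[0, -0.001, 0.013, 0, 0.7], [0, 0, 0.01, 0, 0.7], [0, 0, 0.01, 0, 0.7], [0, 0, 0.01, 0, 0.7], [0, 0, 0.01, 0, 0.7], [0, 0, 0.01, 0, 0.7], [0, 0, 0.01, 0, 0.7], [0, 0, 0.01, 0, 0.7], [0, 0, 0.01, 0, 0.7], [0, 0, 0, 0, 0.7]]]}}

```text
clock: 14.97
tcp_pos: [0.4263, -0.131, 0.1567]
tool_rot: [[-0.885, -0.466, -0.003], [-0.466, 0.885, 0.001], [0.002, 0.003, -1.0]]
ft_force: [-0.6, 0.6, 0.0]
width: 0.0276
finger_force: 0.0
```

```bash
python3 - <<'E'
from h import *
where()
E
```

```text
t 14.97 p [ 0.4263 -0.131   0.1567] yaw 3.6264 q6 -2.38 F [-0.59  0.6   0.04] M [ 0.133 -0.138 -0.033] w 0.0276
```

```bash
cat > k.py <<'E'
from h import *
k=np.array([.4625,-.1125])
S=[]
for i in range(1):
    s=bot.get_state(); S.append(s["ft_force"])
R=s["tool_rot"];p=s["tcp_pos"]; y=np.arctan2(R[1,0],R[0,0])%(2*np.pi)-np.pi
f=np.mean(S,0); b=(p[:2]-k)+R[:2,1]*(-(s["width"]/2)+.007)
r=np.hypot(*b); print("t %.2f yaw %.3f bar %.3f r %.4f Ft %.2f Fx %.2f M %s w %.4f"%(s["clock"],y,np.arctan2(-b[1],-b[0]),r,f@R[:,1],f@R[:,0],s["moment"].round(3),s["width"]))
E
python3 k.py
```

```text
t 14.97 yaw 0.485 bar 0.639 r 0.0411 Ft 0.80 Fx 0.24 M [ 0.133 -0.138 -0.033] w 0.0276
```

Emit:
{"fn": "move_arm", "kwargs": {"targets": [[[0, 0.006, 0, 0, 0.7], [0, 0.0008, 0, 0.02, 0.7], [0, 0.0008, 0, 0.02, 0.7], [0, 0.0008, 0, 0.02, 0.7], [0, 0.0008, 0, 0.02, 0.7], [0, 0, 0, 0, 0.7], [0, 0, 0, 0, 0.7], [0, 0, 0, 0, 0.7], [0, 0, 0, 0, 0.7], [0, 0, 0, 0, 0.7]]]}}

```text
clock: 15.8
tcp_pos: [0.4244, -0.1251, 0.1589]
tool_rot: [[-0.92, -0.392, 0.005], [-0.392, 0.92, -0.003], [-0.003, -0.005, -1.0]]
ft_force: [3.1, -4.6, -2.6]
width: 0.0277
finger_force: 2.9
```

```bash
python3 k.py
```

```text
t 15.80 yaw 0.403 bar 0.490 r 0.0401 Ft -5.42 Fx -1.08 M [-0.689 -0.736  0.08 ] w 0.0277
```

Emit:
{"fn": "move_arm", "kwargs": {"targets": [[[0, 0.0008, 0, 0.02, 0.7], [0, 0.0008, 0, 0.02, 0.7], [0, 0.0008, 0, 0.02, 0.7], [0, 0.0008, 0, 0.02, 0.7], [0, 0.0008, 0, 0.02, 0.7], [0, 0, 0, 0, 0.7], [0, 0, 0, 0, 0.7], [0, 0, 0, 0, 0.7], [0, 0, 0, 0, 0.7], [0, 0, 0, 0, 0.7]]]}}

```text
clock: 16.63
tcp_pos: [0.4233, -0.1215, 0.159]
tool_rot: [[-0.954, -0.298, 0.005], [-0.298, 0.954, -0.003], [-0.004, -0.005, -1.0]]
ft_force: [4.1, -5.4, -3.6]
width: 0.0272
finger_force: 3.2
```

```bash
python3 k.py
```

```text
t 16.63 yaw 0.303 bar 0.392 r 0.0402 Ft -6.32 Fx -2.26 M [-0.83  -0.867  0.095] w 0.0272
```

Emit:
{"fn": "move_arm", "kwargs": {"targets": [[[0, 0.0008, 0, 0.02, 0.7], [0, 0.0008, 0, 0.02, 0.7], [0, 0.0008, 0, 0.02, 0.7], [0, 0.0008, 0, 0.02, 0.7], [0, 0.0008, 0, 0.02, 0.7], [0, 0, 0, 0, 0.7], [0, 0, 0, 0, 0.7], [0, 0, 0, 0, 0.7], [0, 0, 0, 0, 0.7], [0, 0, 0, 0, 0.7]]]}}

```text
clock: 17.47
tcp_pos: [0.4225, -0.1177, 0.1591]
tool_rot: [[-0.979, -0.202, 0.006], [-0.202, 0.979, -0.003], [-0.005, -0.005, -1.0]]
ft_force: [3.8, -5.4, -3.8]
width: 0.0272
finger_force: 3.1
```

```bash
python3 k.py
```

```text
t 17.47 yaw 0.203 bar 0.293 r 0.0404 Ft -6.03 Fx -2.64 M [-0.87  -0.892  0.098] w 0.0272
```

Emit:
{"fn": "move_arm", "kwargs": {"targets": [[[0, 0.0008, 0, 0.02, 0.7], [0, 0.0008, 0, 0.02, 0.7], [0, 0.0008, 0, 0.02, 0.7], [0, 0.0008, 0, 0.02, 0.7], [0, 0.0008, 0, 0.02, 0.7], [0, 0, 0, 0, 0.7], [0, 0, 0, 0, 0.7], [0, 0, 0, 0, 0.7], [0, 0, 0, 0, 0.7], [0, 0, 0, 0, 0.7]]]}}

```text
clock: 18.3
tcp_pos: [0.422, -0.1138, 0.1592]
tool_rot: [[-0.995, -0.103, 0.006], [-0.103, 0.995, -0.004], [-0.006, -0.004, -1.0]]
ft_force: [4.3, -5.7, -2.6]
width: 0.0275
finger_force: 3.0
```

```bash
python3 k.py
```

```text
t 18.30 yaw 0.103 bar 0.199 r 0.0406 Ft -6.15 Fx -3.68 M [-0.862 -0.912  0.123] w 0.0275
```

Emit:
{"fn": "move_arm", "kwargs": {"targets": [[[0, 0.0008, 0, 0.02, 0.7], [0, 0.0008, 0, 0.02, 0.7], [0, 0.0008, 0, 0.02, 0.7], [0, 0.0008, 0, 0.02, 0.7], [0, 0.0008, 0, 0.02, 0.7], [0, 0, 0, 0, 0.7], [0, 0, 0, 0, 0.7], [0, 0, 0, 0, 0.7], [0, 0, 0, 0, 0.7], [0, 0, 0, 0, 0.7]]]}}

```text
clock: 19.13
tcp_pos: [0.4218, -0.1099, 0.1593]
tool_rot: [[-1.0, -0.003, 0.007], [-0.003, 1.0, -0.004], [-0.007, -0.004, -1.0]]
ft_force: [4.0, -5.9, -3.1]
width: 0.0276
finger_force: 2.9
```

```bash
python3 k.py
```

```text
t 19.13 yaw 0.003 bar 0.102 r 0.0409 Ft -5.92 Fx -3.92 M [-0.922 -0.94   0.137] w 0.0276
```

Emit:
{"fn": "move_arm", "kwargs": {"targets": [[[0, 0.0008, 0, 0.02, 0.7], [0, 0.0008, 0, 0.02, 0.7], [0, 0.0008, 0, 0.02, 0.7], [0, 0.0008, 0, 0.02, 0.7], [0, 0.0008, 0, 0.02, 0.7], [0, 0, 0, 0, 0.7], [0, 0, 0, 0, 0.7], [0, 0, 0, 0, 0.7], [0, 0, 0, 0, 0.7], [0, 0, 0, 0, 0.7]]]}}

```text
clock: 19.97
tcp_pos: [0.422, -0.106, 0.1594]
tool_rot: [[-0.995, 0.096, 0.007], [0.096, 0.995, -0.004], [-0.007, -0.003, -1.0]]
ft_force: [4.8, -5.7, -2.1]
width: 0.0273
finger_force: 2.9
```

```bash
python3 k.py
```

```text
t 19.97 yaw -0.096 bar 0.003 r 0.0411 Ft -5.24 Fx -5.32 M [-0.993 -0.877  0.146] w 0.0273
```

```bash
cat > k.py <<'E'
from h import *
S=[];M=[]
for i in range(5):
    s=bot.get_state(); S.append(s["ft_force"]);M.append(s["moment"]); bot.read_camera("wrist")
R=s["tool_rot"]; y=np.arctan2(R[1,0],R[0,0])%(2*np.pi)-np.pi
f=R.T@np.mean(S,0); m=R.T@np.mean(M,0)
# moment about the knob axis from wrench at TCP, knob at tool x=-0.041 (approx), y from pushing face
xc=(m[2]+(-s["width"]/2)*f[0])/f[1]
print("t %.2f yaw %.3f F tool %s sd %.2f Mz %.3f contact x %.4f  tau %.3f"%(s["clock"],y,f.round(2),np.std(np.array(S)@R[:,1]),m[2],xc,-(m[2]+.041*f[1]-(-.0068)*f[0])))
E
python3 k.py
```

```text
t 20.17 yaw -0.097 F tool [-4.91 -5.62  2.2 ] sd 0.42 Mz -0.156 contact x 0.0156  tau 0.420
```

Emit:
{"fn": "move_arm", "kwargs": {"targets": [[[-0.0003, 0.0008, 0, 0.02, 0.7], [-0.0003, 0.0008, 0, 0.02, 0.7], [-0.0003, 0.0008, 0, 0.02, 0.7], [-0.0003, 0.0008, 0, 0.02, 0.7], [-0.0003, 0.0008, 0, 0.02, 0.7], [0, 0, 0, 0, 0.7], [0, 0, 0, 0, 0.7], [0, 0, 0, 0, 0.7], [0, 0, 0, 0, 0.7], [0, 0, 0, 0, 0.7]]]}}

```text
clock: 21.05
tcp_pos: [0.4231, -0.1022, 0.1594]
tool_rot: [[-0.981, 0.195, 0.004], [0.195, 0.981, -0.004], [-0.005, -0.003, -1.0]]
ft_force: [1.6, -7.2, 0.8]
width: 0.0273
finger_force: 3.1
```

```bash
python3 k.py
```

```text
t 21.25 yaw -0.196 F tool [-2.74 -6.39 -0.7 ] sd 0.50 Mz -0.116 contact x 0.0122  tau 0.397
```

Emit:
{"fn": "move_arm", "kwargs": {"targets": [[[-0.0001, 0.0008, 0, 0.02, 0.7], [-0.0001, 0.0008, 0, 0.02, 0.7], [-0.0001, 0.0008, 0, 0.02, 0.7], [-0.0001, 0.0008, 0, 0.02, 0.7], [-0.0001, 0.0008, 0, 0.02, 0.7], [0, 0, 0, 0, 0.7], [0, 0, 0, 0, 0.7], [0, 0, 0, 0, 0.7], [0, 0, 0, 0, 0.7], [0, 0, 0, 0, 0.7]]]}}

```text
clock: 22.13
tcp_pos: [0.4243, -0.0984, 0.1594]
tool_rot: [[-0.956, 0.292, 0.004], [0.292, 0.956, -0.004], [-0.005, -0.003, -1.0]]
ft_force: [0.7, -6.5, 1.4]
width: 0.0277
finger_force: 3.1
```

```bash
python3 k.py
```

```text
t 22.33 yaw -0.296 F tool [-2.96 -5.96 -1.11] sd 0.70 Mz -0.111 contact x 0.0117  tau 0.375
```

Emit:
{"fn": "move_arm", "kwargs": {"targets": [[[-0.0001, 0.0008, 0, 0.02, 0.7], [-0.0001, 0.0008, 0, 0.02, 0.7], [-0.0001, 0.0008, 0, 0.02, 0.7], [-0.0001, 0.0008, 0, 0.02, 0.7], [-0.0001, 0.0008, 0, 0.02, 0.7], [0, 0, 0, 0, 0.7], [0, 0, 0, 0, 0.7], [0, 0, 0, 0, 0.7], [0, 0, 0, 0, 0.7], [0, 0, 0, 0, 0.7]]]}}

```text
clock: 23.22
tcp_pos: [0.4259, -0.095, 0.1593]
tool_rot: [[-0.923, 0.386, 0.003], [0.386, 0.923, -0.004], [-0.005, -0.003, -1.0]]
ft_force: [-0.1, -6.7, 1.3]
width: 0.0271
finger_force: 3.5
```

```bash
python3 k.py
```

```text
t 23.42 yaw -0.396 F tool [-2.82 -6.73 -0.94] sd 0.59 Mz -0.137 contact x 0.0147  tau 0.433
```

Emit:
{"fn": "move_arm", "kwargs": {"targets": [[[-0.0001, 0.0008, 0, 0.02, 0.7], [-0.0001, 0.0008, 0, 0.02, 0.7], [-0.0001, 0.0008, 0, 0.02, 0.7], [-0.0001, 0.0008, 0, 0.02, 0.7], [-0.0001, 0.0008, 0, 0.02, 0.7], [0, 0, 0, 0, 0.7], [0, 0, 0, 0, 0.7], [0, 0, 0, 0, 0.7], [0, 0, 0, 0, 0.7], [0, 0, 0, 0, 0.7]]]}}

```text
clock: 24.3
tcp_pos: [0.4278, -0.0917, 0.1593]
tool_rot: [[-0.88, 0.475, 0.003], [0.475, 0.88, -0.005], [-0.005, -0.003, -1.0]]
ft_force: [-0.6, -8.6, 2.3]
width: 0.0273
finger_force: 4.0
```

```bash
python3 k.py
```

```text
t 24.50 yaw -0.495 F tool [-3.71 -7.94 -1.82] sd 0.68 Mz -0.140 contact x 0.0112  tau 0.491
```

Emit:
{"fn": "move_arm", "kwargs": {"targets": [[[-0.0001, 0.0008, 0, 0.02, 0.7], [-0.0001, 0.0008, 0, 0.02, 0.7], [-0.0001, 0.0008, 0, 0.02, 0.7], [-0.0001, 0.0008, 0, 0.02, 0.7], [0, 0, 0, 0, 0.7], [0, 0, 0, 0, 0.7], [0, 0, 0, 0, 0.7], [0, 0, 0, 0, 0.7], [0, 0, 0, 0, 0.7], [0, 0, 0, 0, 0.7]]]}}

```text
clock: 25.38
tcp_pos: [0.4294, -0.0894, 0.1593]
tool_rot: [[-0.839, 0.544, 0.002], [0.544, 0.839, -0.005], [-0.004, -0.003, -1.0]]
ft_force: [-0.0, -11.0, 2.7]
width: 0.0271
finger_force: 4.5
```

```bash
python3 k.py
```

```text
t 25.58 yaw -0.575 F tool [-5.1  -8.45 -1.83] sd 0.66 Mz -0.156 contact x 0.0102  tau 0.537
```

Emit:
{"fn": "move_arm", "kwargs": {"targets": [[[-0.0002, 0.0008, 0, 0.02, 0.7], [-0.0002, 0.0008, 0, 0.02, 0.7], [-0.0002, 0.0008, 0, 0.02, 0.7], [-0.0002, 0.0008, 0, 0.02, 0.7], [0, 0, 0, 0, 0.7], [0, 0, 0, 0, 0.7], [0, 0, 0, 0, 0.7], [0, 0, 0, 0, 0.7], [0, 0, 0, 0, 0.7], [0, 0, 0, 0, 0.7]]]}}

```text
clock: 26.47
tcp_pos: [0.4313, -0.0873, 0.1592]
tool_rot: [[-0.793, 0.609, 0.0], [0.609, 0.793, -0.005], [-0.004, -0.004, -1.0]]
ft_force: [-2.0, -10.7, 3.9]
width: 0.0277
finger_force: 5.1
```

```bash
python3 k.py
```

```text
t 26.67 yaw -0.655 F tool [ -4.44 -10.13  -3.94] sd 0.30 Mz -0.162 contact x 0.0100  tau 0.608
```

The torque has risen 0.21 Nm, which is right. I'll back off and lift clear.

Emit:
{"fn": "move_arm", "kwargs": {"targets": [[[0, -0.002, 0, 0, 0.7], [0, -0.002, 0, 0, 0.7], [0, -0.003, 0, 0, 0.7], [0, 0, 0, 0, 0.7], [0, 0, -0.015, 0, 0.7], [0, 0, -0.02, 0, 0.7], [0, 0, -0.02, 0, 0.7], [0, 0, -0.02, 0, 0.7], [0, 0, -0.02, 0, 0.7], [0, 0, 0, 0, 0.7]]]}}

```text
clock: 27.55
tcp_pos: [0.4289, -0.0909, 0.2567]
tool_rot: [[-0.792, 0.611, 0.007], [0.611, 0.792, -0.001], [-0.007, 0.003, -1.0]]
ft_force: [0.5, -0.4, 1.5]
width: 0.0277
finger_force: 0.0
```

```bash
python3 - <<'E'
from h import *
where()
c=cam("wrist"); P=cloud(c); cv2.imwrite("pics/w6.png",cv2.resize(c["pixels"][:,:,::-1],None,fx=1.5,fy=1.5))
m=((P[...,2]>.098)&(P[...,2]<.112)).astype(np.uint8)
k,l,st,ce=cv2.connectedComponentsWithStats(m)
for i in range(1,k):
    if st[i,4]>150:
        q=P[l==i]; print(st[i],q.mean(0).round(4),cv2.minAreaRect((q[:,:2]*1000).astype(np.float32)))
E
```

```text
t 27.55 p [ 0.4289 -0.0909  0.2567] yaw 2.4846 q6 -1.15 F [ 0.55 -0.35  1.48] M [ 0.055 -0.222 -0.041] w 0.0277
[ 358  131   68   64 2951] [0.4726 0.0152 0.1044] ((474.12799072265625, 15.650026321411133), (46.84637451171875, 44.029579162597656), 38.774532318115234)
[ 244  181   23   72 1090] [ 0.4437 -0.1006  0.1016] ((444.8424987792969, -101.43508911132812), (13.714286804199219, 64.81483459472656), 58.520973205566406)
[ 349  191   54   33 1125] [ 0.4979 -0.0161  0.1024] ((499.747314453125, -16.000892639160156), (43.51704406738281, 21.904205322265625), 38.58309555053711)
[256 281  15  12 152] [ 0.5005 -0.1354  0.1012] ((500.9827880859375, -135.72589111328125), (12.826591491699219, 13.598207473754883), 52.433292388916016)
```

View pics/w6.png

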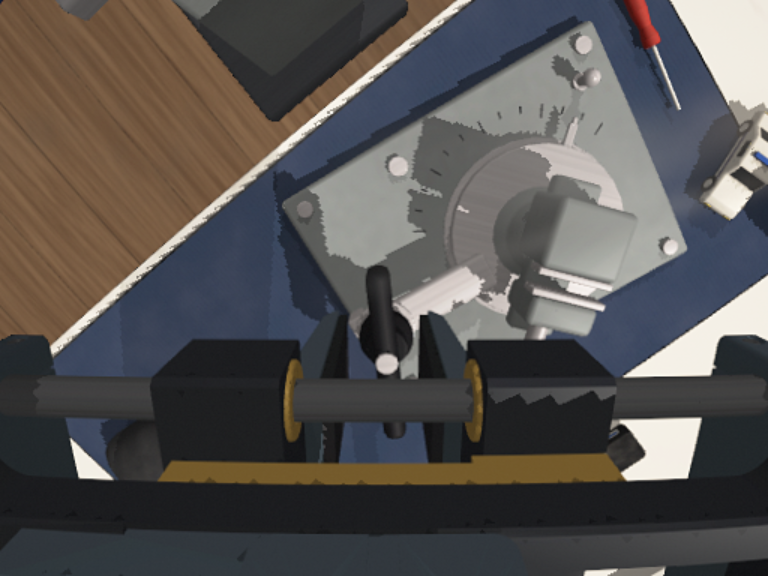

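The pointer still runs to the pin's ball at (590, 78) and the head angle is unchanged. The gripper is clear above the knob, so I'm handing in.

```bash
python3 -c "
from plant import bot
print(bot.job_done())"
```

```text
the job is handed in; nothing more can be done
None
```

The vise head now points at the tall pin and the knob is retightened by feel to about 0.21 Nm above free torque. The job is handed in; no verdict came back.

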